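Fill the block heater with the tube block that fits

TASK

The heater's bay holds one aluminium tube block; fill the space beside it so that both are held tight and heated evenly. Try the spare blocks from the cork board (the black grips are for lifting) until you find the one that fits: a wider one will not go in, a narrower one stays loose, and the right one goes down beside the first and pushes the sprung brass plate into the wall. Leave the right one pressed fully down on the bay's floor beside the first block, and the other two standing upright on the cork board; never tip a block over, and do not disturb the bottle, the timer and the tip box.

Things in the scene. Friction and masses are not known exactly. Their poses are not given: they have to be found in the camera images.
- heater: the dry-block heater, a white bench instrument 166 mm wide (its y), 205 mm deep (its x, from -130 to +75 mm, sloping control panel towards -x) and 65 mm high; it does not move. Origin: at bench level below the middle of the bay. Its rim is a flat level surface 65 mm above the origin
- bay (a point): middle of the bay's floor, 20 mm above the bench, 45 mm below the rim; heater's axes. Bay: x +-42 mm, y +-50.5 mm. One block stands loose in it, its left (+y) face within 1 mm of the left wall, sides parallel, its top 15 mm above the rim. The rest, to its right (-y), is free: 43, 49, 55 or 61 mm wide to the right wall; the spare 3 mm narrower belongs there
- contact_plate (a joint): sprung brass plate (56 mm along x, from 4 to 35 mm above the bay's floor) in the middle of the bay's right (-y) wall. 0 at rest: it stands 6 mm out of the wall. Grows as it is pushed into the wall, m, to 0.0055 at most: 4 N to start, 0.5 N more per mm. Its top 12 mm slope, so a block coming down pushes it in; the right block holds it at about 0.003
- board: fixed board faced with cork, 130 mm (its x) by 250 mm (its y) by 20 mm high, lying to the left (+y) of the heater and parallel to it. Origin: centre of its underside
- board_top (a point): centre of the board's top, 20 mm above the bench. At the start the three spare blocks stand on the board in a row along its y, about 78 mm apart, turned as the block in the heater is turned
- block_a: drilled aluminium tube block, 80 mm deep (x), 60 mm high; width (y) 40, 46, 52 or 58 mm: a different one for each block, not told, to be seen or felt. Origin: underside, mid depth, straight below the lifting grip. In every block the left (+y) face lies 24 mm from the origin, so the right (-y) face lies 16, 22, 28 or 34 mm from it. Lower edges chamfered 2.5 mm. 0.3 to 0.6 kg
- block_b: tube block like block_a, of another width; same origin and grip. The black lifting grip stands on two short posts straight above the origin: 14 mm thick (x), 28 mm long (y), its lower edge 74 mm, its middle 86 mm and its top 98 mm above the origin, which leaves 14 mm free between it and the block's top
- block_c: tube block like block_a, of another width; same origin and grip as block_b's
- block_d: tube block like block_a, of another width; same origin and grip as block_b's
- buffer: bystander: glass bottle with blue screw cap, 66 mm across, 117 mm high, behind the heater. Origin: centre of its underside
- bench_timer: bystander: white bench timer with a display and three buttons, 64 x 68 x 21 mm, lying to the right of the heater. Origin: centre of its underside
- tips: bystander: blue pipette tip box with a clear hood, 84 x 118 x 80 mm, behind the board. Origin: about the centre of its underside
Not all that is in view belongs to the job. Leave any purple look-alike of the block_b alone. What is shaped like the block_d but red is not meant.

How it is judged (in metres and radians):
At the end, for the whole second after the job is handed in: Two blocks stand side by side on the bay's floor (within 4 mm, tilt under 0.04 rad) and press the brass plate in by over 1.5 mm; the two others stand upright (tilt under 0.06 rad) on the cork board, origins above it. All at rest (((x of block_a in the frame of bay between -0.008 and 0.008 m and y of block_a in the frame of bay between -0.045 and 0.045 m and z of block_a in the frame of bay between -0.004 and 0.004 m and angle between each of block_a, block_b's own z axis and vertical below 0.04 rad and linear speed of each of block_a, block_b below 0.02 m/s and x of block_b in the frame of bay between -0.008 and 0.008 m and y of block_b in the frame of bay between -0.045 and 0.045 m and z of block_b in the frame of bay between -0.004 and 0.004 m) or (x of block_a in the frame of bay between -0.008 and 0.008 m and y of block_a in the frame of bay between -0.045 and 0.045 m and z of block_a in the frame of bay between -0.004 and 0.004 m and angle between each of block_a, block_c's own z axis and vertical below 0.04 rad and linear speed of each of block_a, block_c below 0.02 m/s and x of block_c in the frame of bay between -0.008 and 0.008 m and y of block_c in the frame of bay between -0.045 and 0.045 m and z of block_c in the frame of bay between -0.004 and 0.004 m) or (x of block_a in the frame of bay between -0.008 and 0.008 m and y of block_a in the frame of bay between -0.045 and 0.045 m and z of block_a in the frame of bay between -0.004 and 0.004 m and angle between each of block_a, block_d's own z axis and vertical below 0.04 rad and linear speed of each of block_a, block_d below 0.02 m/s and x of block_d in the frame of bay between -0.008 and 0.008 m and y of block_d in the frame of bay between -0.045 and 0.045 m and z of block_d in the frame of bay between -0.004 and 0.004 m) or (x of block_b in the frame of bay between -0.008 and 0.008 m and y of block_b in the frame of bay between -0.045 and 0.045 m and z of block_b in the frame of bay between -0.004 and 0.004 m and angle between each of block_b, block_c's own z axis and vertical below 0.04 rad and linear speed of each of block_b, block_c below 0.02 m/s and x of block_c in the frame of bay between -0.008 and 0.008 m and y of block_c in the frame of bay between -0.045 and 0.045 m and z of block_c in the frame of bay between -0.004 and 0.004 m) or (x of block_b in the frame of bay between -0.008 and 0.008 m and y of block_b in the frame of bay between -0.045 and 0.045 m and z of block_b in the frame of bay between -0.004 and 0.004 m and angle between each of block_b, block_d's own z axis and vertical below 0.04 rad and linear speed of each of block_b, block_d below 0.02 m/s and x of block_d in the frame of bay between -0.008 and 0.008 m and y of block_d in the frame of bay between -0.045 and 0.045 m and z of block_d in the frame of bay between -0.004 and 0.004 m) or (x of block_c in the frame of bay between -0.008 and 0.008 m and y of block_c in the frame of bay between -0.045 and 0.045 m and z of block_c in the frame of bay between -0.004 and 0.004 m and angle between each of block_c, block_d's own z axis and vertical below 0.04 rad and linear speed of each of block_c, block_d below 0.02 m/s and x of block_d in the frame of bay between -0.008 and 0.008 m and y of block_d in the frame of bay between -0.045 and 0.045 m and z of block_d in the frame of bay between -0.004 and 0.004 m)) and ((x of block_a in the frame of bay between -0.008 and 0.008 m and y of block_a in the frame of bay between -0.045 and 0.045 m and z of block_a in the frame of bay between -0.004 and 0.004 m and angle between block_a's own z axis and vertical below 0.04 rad and linear speed of block_a below 0.02 m/s) or (x of block_a in the frame of board_top between -0.065 and 0.065 m and y of block_a in the frame of board_top between -0.125 and 0.125 m and z of block_a in the frame of board_top between -0.005 and 0.005 m and angle between block_a's own z axis and vertical below 0.06 rad and linear speed of block_a below 0.02 m/s)) and ((x of block_b in the frame of bay between -0.008 and 0.008 m and y of block_b in the frame of bay between -0.045 and 0.045 m and z of block_b in the frame of bay between -0.004 and 0.004 m and angle between block_b's own z axis and vertical below 0.04 rad and linear speed of block_b below 0.02 m/s) or (x of block_b in the frame of board_top between -0.065 and 0.065 m and y of block_b in the frame of board_top between -0.125 and 0.125 m and z of block_b in the frame of board_top between -0.005 and 0.005 m and angle between block_b's own z axis and vertical below 0.06 rad and linear speed of block_b below 0.02 m/s)) and ((x of block_c in the frame of bay between -0.008 and 0.008 m and y of block_c in the frame of bay between -0.045 and 0.045 m and z of block_c in the frame of bay between -0.004 and 0.004 m and angle between block_c's own z axis and vertical below 0.04 rad and linear speed of block_c below 0.02 m/s) or (x of block_c in the frame of board_top between -0.065 and 0.065 m and y of block_c in the frame of board_top between -0.125 and 0.125 m and z of block_c in the frame of board_top between -0.005 and 0.005 m and angle between block_c's own z axis and vertical below 0.06 rad and linear speed of block_c below 0.02 m/s)) and ((x of block_d in the frame of bay between -0.008 and 0.008 m and y of block_d in the frame of bay between -0.045 and 0.045 m and z of block_d in the frame of bay between -0.004 and 0.004 m and angle between block_d's own z axis and vertical below 0.04 rad and linear speed of block_d below 0.02 m/s) or (x of block_d in the frame of board_top between -0.065 and 0.065 m and y of block_d in the frame of board_top between -0.125 and 0.125 m and z of block_d in the frame of board_top between -0.005 and 0.005 m and angle between block_d's own z axis and vertical below 0.06 rad and linear speed of block_d below 0.02 m/s)) and value of joint contact_plate above 0.0015 m); the robot touches nothing.
It fails at once if a block is tipped over (angle between any of block_a, block_b, block_c, block_d's own z axis and vertical above 0.6 rad).
It fails at once if the bottle, the timer or the tip box is pushed away by more than 25 mm (distance of any of buffer, bench_timer, tips from where it was at the start of the episode above 0.025 m).
It also fails if it takes over 72 s, if anything falls off the work surface, if the arm or the gripper's body presses on something with over 40 N, if the wrist force passes 120 N, or if a joint passes its speed limit or range.

ROBOT

A 7-joint arm with a two-finger parallel gripper is mounted at the origin on a cart in front of the work surface, level with it; the furniture and walls round the work are solid. World frame = base frame: x ahead of the robot, y to its left, z up, the work surface at z = 0. Lengths are in mm, angles in rad, forces in N, time in s.
With the tool pointing down it reaches from about 400 to 875 mm from the base axis. Payload 6.5 kg.
Tool frame: the origin (TCP) lies on the centre line of the jaws, within the pads' length; the fingertips stand 17 mm ahead of it and the grasp point (between the pads) lies 2 mm behind it (env.tip_extent is the z of the fingertips in the tool frame, in mm); z points along the fingers, y is the line along which they close (so a half turn about z gives the same grasp; the last joint's range is limited). The gripper opens to 85 mm and grips with 20 to 120 N. Pads are 22 mm wide; open, the fingers measure 114 mm over their backs; the gripper's body (76 mm by 85 mm) begins 54 mm behind the grasp point. The pads swing forward as they close: fully open they stand 13 mm farther back than shut.
Start: joints at [1.047, 0.536, -0.004, 1.538, 0.003, 1.067, -0.071], TCP at [287.279, -583.061, 248.29] pointing down, gripper open.
Joint ranges: [-2.7, 2.7], [-0.37, 2.16], [-1.27, 1.26], [0.24, 2.4], [-1.31, 4.45], [0.19, 1.91], [-2.76, 2.76]. Speed limits (rad/s): [2.39, 2.39, 3.14, 3.14, 3.14, 3.14, 3.14].

INTERFACE

Orientations are given as a 3x3 rotation matrix whose columns are the frame's x, y, z axes.
In Python, from cell import env gives the robot as it stands. Calls block until the motion is done:
- env.move_ptp(position, orientation): joint-space move of the TCP to a pose.
- env.movel(position, ori=None, rate=150): straight line of the TCP; ori=None keeps the orientation; rate is the mean speed in mm/s.
- env.goto_joints(angles): joint-space move.
- env.move_gripper(opening): finger opening in mm; the grip force is fixed at half the most; returns when the fingers have stopped.
- env.hold(seconds).
- env.inverse_kinematics(position, orientation): joint angles nearest the present ones, or None.
- env.get_obs(): the state.
- env.camera(name): name is "scene" or "side" or "wrist"; returns the picture (400x640x3 uint8, red, green, blue); there is no depth.
- env.calibration(name): a dict with "camera_matrix" (3x3 intrinsics, pixels), "rvec" (rotation vector, rad) and "tvec" (3), from world to camera coordinates, as OpenCV has them; the wrist camera has in their place "mount" (4x4, takes a point from camera to tool coordinates, whose origin is the TCP and whose axes are the flange's). Camera axes: x right, y down, z forward; pixel columns grow to the right and rows downward; lengths in mm; the calibration is good to about 2 mm. A picture is of the moment at which its call begins: read the wrist's pose just before it. calibration takes no time and is no camera call.
A pose or a line that the arm cannot do raises env.Unreachable and nothing moves.
- env.job_done(): hands the job in; it is judged then, once.
The state is a dict: "t": time; "qpos": joint angles; "joint_velocities": joint speeds; "tau": joint torques, N m; "tcp_pos": TCP position; "tcp_rot": TCP orientation; "wrist_force": force on the tool from outside, world axes, zero at the start; "wrist_torque": the same for the moment, N m; "finger_gap": finger opening in mm; "grasp_force": force on a finger pad.
Only numpy, scipy, OpenCV 4.12 (cv2) and the standard library are available. Lean on these libraries where they do the work, as an engineer would, in place of code of your own. Each camera call takes 0.05 s, during which the arm holds its last target. There are 200 camera calls.

## Working session

There is one attempt and no reset: what is moved stays moved. The work goes in short steps, each a Python script; the robot and the scene stay as the last script left them, time stands still between calls to the robot, and variables do not carry over. Pictures are saved under pics/ and viewed, at most 10 in all, crops included, and the job is handed in when it is done.

```bash
mkdir -p pics; ls; python3 - <<'E'
from cell import env
import cv2
for n in("scene","side"):
    cv2.imwrite(f"pics/{n}0.png",env.camera(n)[:,:,::-1]); c=env.calibration(n); print(n,c)
print(env.calibration("wrist")); o=env.get_obs(); print(o['t'],o['tcp_rot'],env.tip_extent)
E
```

```text
pics
scene {'camera_matrix': array([[395.5283107 ,   0.        , 321.9015737 ],
       [  0.        , 395.5283107 , 196.41946911],
       [  0.        ,   0.        ,   1.        ]]), 'rvec': array([ 0.77232413, -2.3694111 ,  1.30198331]), 'tvec': array([437.06504482, 179.84354325, 640.03120858])}
side {'camera_matrix': array([[386.47653046,   0.        , 315.95340073],
       [  0.        , 386.47653046, 197.17318368],
       [  0.        ,   0.        ,   1.        ]]), 'rvec': array([ 2.18872456,  0.02828949, -0.0484314 ]), 'tvec': array([-521.46373235,   73.48240811,  887.67382344])}
{'camera_matrix': array([[323.48268199,   0.        , 319.48914784],
       [  0.        , 323.48268199, 206.92279985],
       [  0.        ,   0.        ,   1.        ]]), 'mount': array([[-2.56714265e-04, -9.44417704e-01, -3.28747828e-01,
         8.50134008e+01],
       [ 9.99999722e-01, -1.25159598e-05, -7.44929334e-04,
        -4.97895552e-01],
       [ 6.99409857e-04, -3.28747928e-01,  9.44417445e-01,
        -1.24080007e+02],
       [ 0.00000000e+00,  0.00000000e+00,  0.00000000e+00,
         1.00000000e+00]])}
0.1 [[ 8.96980097e-01  4.42070180e-01 -8.13026111e-04]
 [ 4.42070904e-01 -8.96979134e-01  1.32276827e-03]
 [-1.44511048e-04 -1.54591200e-03 -9.99998795e-01]] 17.0
```

View pics/scene0.png

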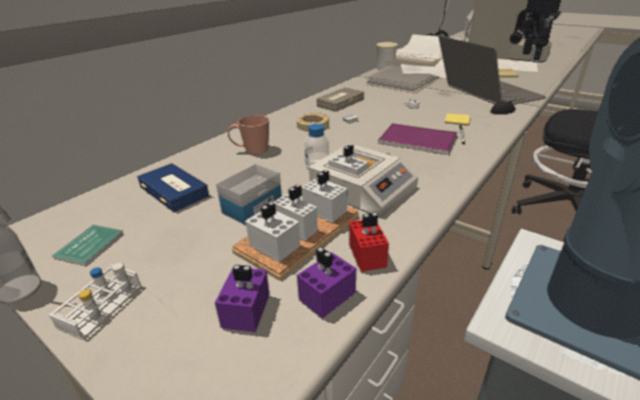

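View pics/side0.png

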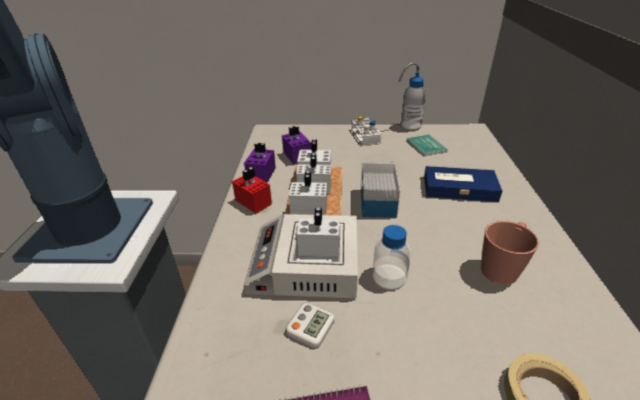

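The aluminium spares stand on the cork board in the scene picture at (272,230), (297,210) and (323,190), and the heater block is at (350,160). The red block (368,243) and the purple ones (243,295) and (327,280) are off the board and are decoys.

```bash
cat > h.py <<'E'
from cell import env
import numpy as np, cv2
def ray(n,uv,z,obs=None):
    c=env.calibration(n)
    K=np.array(c["camera_matrix"]); d=np.linalg.inv(K)@[uv[0],uv[1],1]
    if n=="wrist":
        M=np.array(c["mount"]); R=obs["tcp_rot"]; o=R@M[:3,3]+obs["tcp_pos"]; d=R@M[:3,:3]@d
    else:
        R=cv2.Rodrigues(c["rvec"])[0]; o=-R.T@c["tvec"]; d=R.T@d
    return o+d*(z-o[2])/d[2]
def proj(n,P,obs=None):
    c=env.calibration(n);K=np.array(c["camera_matrix"])
    if n=="wrist":
        M=np.array(c["mount"]);p=M[:3,:3].T@(obs["tcp_rot"].T@(np.array(P)-obs["tcp_pos"])-M[:3,3])
    else: p=cv2.Rodrigues(c["rvec"])[0]@P+c["tvec"]
    p=K@p; return p[:2]/p[2]
def Rz(a): # tool down; tool x at yaw a
    c,s=np.cos(a),np.sin(a); return np.array([[c,s,0],[s,-c,0],[0,0,-1.]])
E
python3 - <<'E'
from h import *
for n,L in (("scene",[((268,212),106),((295,192),106),((322,178),106),((349,152),106),((320,171),65),((369,209),65),((416,187),0)]),
 ("side",[((314,146),106),((313,160),106),((308,180),106),((318,216),106),((276,289),65),((357,289),65),((357,217),65),((286,218),65)])):
    for uv,z in L: print(n,uv,ray(n,uv,z).round())
s=cv2.imread("pics/side0.png")[130:310,230:370]; cv2.imwrite("pics/side0c.png",cv2.resize(s,None,fx=3.3,fy=3.3,interpolation=2))
E
```

```text
scene (268, 212) [508. 208. 106.]
scene (295, 192) [513. 128. 106.]
scene (322, 178) [503.  54. 106.]
scene (349, 152) [525. -79. 106.]
scene (320, 171) [571. -28.  65.]
scene (369, 209) [395.  44.  65.]
scene (416, 187) [ 400. -190.    0.]
side (314, 146) [512. 201. 106.]
side (313, 160) [513. 131. 106.]
side (308, 180) [506.  44. 106.]
side (318, 216) [532. -82. 106.]
side (276, 289) [ 466. -227.   65.]
side (357, 289) [ 600. -224.   65.]
side (357, 217) [609. -33.  65.]
side (286, 218) [463. -37.  65.]
```

View pics/side0c.png

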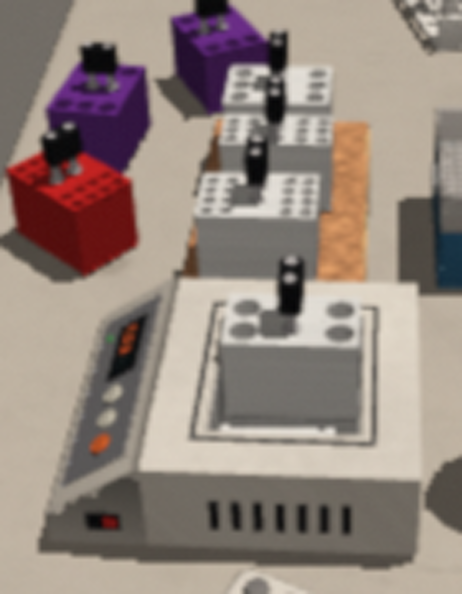

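The crop shows the heater block (crop ~(290,370)) against the left wall. Its free gap lies to the right, with the brass plate visible at (300,428). The three spares stand in a row behind. Next, close wrist views over the bay and the board.

```bash
python3 - <<'E'
from h import *
import json
for a in(-np.pi/2,np.pi/2):
    for p in ([515,205,106],[530,-120,106],[530,-100,260]): 
        q=env.inverse_kinematics(p,Rz(a)); print(round(a,2),p,None if q is None else np.round(q,2))
res={}
a=-np.pi/2 if env.inverse_kinematics([530,-100,260],Rz(-np.pi/2)) is not None else np.pi/2
env.move_ptp([528,-110,260],Rz(a))
def snap(n):
    o=env.get_obs(); im=env.camera("wrist"); cv2.imwrite(f"pics/{n}.png",im[:,:,::-1]); res[n]=dict(tcp_pos=o["tcp_pos"].tolist(),tcp_rot=o["tcp_rot"].tolist()); print(n,o["t"],o["tcp_pos"],o["wrist_force"])
snap("w_heat")
env.move_ptp([510,125,260],Rz(a)); snap("w_board")
json.dump(res,open("poses.json","w"))
for n in res:
    im=cv2.imread(f"pics/{n}.png"); 
    cv2.imwrite(f"pics/{n}2.png",cv2.resize(im[0:400,120:520],(800,800))[0:600] if 0 else cv2.resize(im[:,140:500],None,fx=1.5,fy=1.5,interpolation=2))
E
```

```text
-1.57 [515, 205, 106] [ 0.29  0.87 -1.08  1.85  0.92  1.02  1.96]
-1.57 [530, -120, 106] [-0.6   0.89  1.09  1.96 -0.99  0.96 -2.14]
-1.57 [530, -100, 260] [-0.69  0.55  1.1   1.86 -0.55  1.08 -2.51]
1.57 [515, 205, 106] [ 0.03  0.67 -0.66  1.86  0.56  0.8  -0.93]
1.57 [530, -120, 106] [ 0.44  0.59 -0.39  1.9   0.33  0.71 -0.14]
1.57 [530, -100, 260] [ 0.47  0.37 -0.46  1.8   0.19  1.01 -0.07]
w_heat 2.1833 [ 527.82641339 -110.68480511  259.99892653] [-0.17766119 -0.45378882 -0.56937173]
w_board 6.2583 [509.93968769 124.88527258 259.8602571 ] [ 0.58746177  0.06914896 -0.02913763]
```

View pics/w_heat2.png

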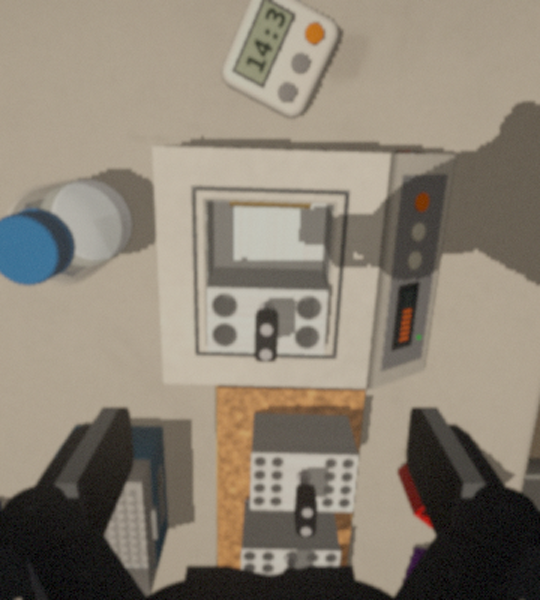

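View pics/w_board2.png

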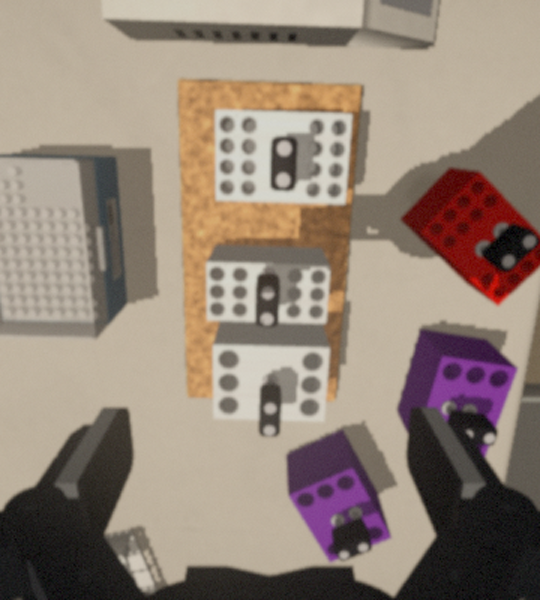

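The heater view shows the rim corners at crop (153,147), (392,153), (369,387) and (163,385). The block top in the bay spans (207,288) to (328,350), and the gap lies above it. The board view shows the spares' tops at (217..352,110..203), (207..328,262..324) and (214..328,345..420). Their black grips are at (284,163), (268,300) and (270,410).

```bash
python3 - <<'E'
from h import *
import json
P=json.load(open("poses.json"))
def pts(n,L,z):
    o={k:np.array(v) for k,v in P[n].items()}
    return np.array([ray("wrist",(u/1.5+140,v/1.5),z,o)[:2] for u,v in L])
def rep(name,q):
    e=lambda a,b:np.linalg.norm(b-a).round(1)
    d=(q[0]+q[3]-q[1]-q[2]); d2=(q[2]+q[3]-q[0]-q[1])
    print(name,"c",q.mean(0).round(1),"xlen",e(q[0],q[1]),e(q[3],q[2]),"ylen",e(q[0],q[3]),e(q[1],q[2]),"yaw x,y",np.arctan2(d[1],d[0]).round(3),np.arctan2(-d2[0],d2[1]).round(3))
    print(q.round(1).tolist())
H="w_heat";B="w_board"
rep("rim",pts(H,[(153,147),(392,153),(369,387),(163,385)],65))
rep("groove",pts(H,[(193,188),(348,193),(337,357),(198,353)],65))
rep("bay",pts(H,[(207,200),(333,203),(328,350),(207,347)],65))
rep("blk0",pts(H,[(207,286),(330,291),(328,353),(206,347)],80))
rep("b1",pts(B,[(217,110),(352,113),(348,203),(216,199)],80))
rep("b2",pts(B,[(207,262),(328,267),(328,324),(207,317)],80))
rep("b3",pts(B,[(214,345),(328,347),(326,420),(214,418)],80))
rep("board",pts(B,[(180,80),(362,85),(332,401),(188,397)],20))
print("grips z118",pts(B,[(284,148),(283,178),(267,284),(268,314),(270,396),(270,430)],118).round(1).tolist(),pts(H,[(266,330),(266,353)],118).round(1).tolist())
E
```

```text
rim c [ 527.6 -107.5] xlen 149.3 151.6 ylen 165.9 164.0 yaw x,y -0.018 -0.028
[[599.9, -191.8], [450.7, -188.1], [454.1, -24.1], [605.7, -26.0]]
groove c [ 527.7 -107.7] xlen 99.4 100.0 ylen 115.3 115.3 yaw x,y -0.033 -0.019
[[576.3, -166.9], [476.9, -163.7], [478.8, -48.4], [578.7, -51.7]]
bay c [ 527.9 -106.7] xlen 81.4 86.6 ylen 103.1 103.5 yaw x,y -0.026 -0.017
[[567.7, -159.4], [486.3, -157.4], [485.5, -53.9], [572.1, -56.3]]
blk0 c [528.5 -82.4] xlen 80.4 83.4 ylen 43.3 44.3 yaw x,y -0.049 -0.024
[[568.2, -106.0], [487.8, -102.5], [487.4, -58.3], [570.7, -62.8]]
b1 c [501.2  49.7] xlen 78.4 81.2 ylen 50.7 51.4 yaw x,y -0.026 -0.02
[[539.9, 23.3], [461.5, 25.0], [461.1, 76.4], [542.3, 73.9]]
b2 c [510.7 134.3] xlen 77.7 81.0 ylen 37.5 39.2 yaw x,y -0.053 -0.001
[[549.5, 113.5], [471.9, 116.9], [470.3, 156.1], [551.1, 151.0]]
b3 c [508.8 200.5] xlen 77.6 80.5 ylen 56.9 57.1 yaw x,y -0.021 -0.012
[[547.2, 171.2], [469.7, 172.8], [468.9, 229.9], [549.4, 228.1]]
board c [512.8 124.6] xlen 124.3 122.1 ylen 243.9 244.8 yaw x,y -0.029 -0.038
[[570.3, 0.9], [446.0, 4.1], [456.3, 248.7], [578.4, 244.6]]
grips z118 [[502.0, 43.8], [502.4, 58.9], [511.0, 117.3], [510.4, 135.4], [509.3, 189.2], [509.3, 213.5]] [[529.6, -90.1], [529.6, -75.3]]
```

Measured widths are about 51 (near), 38 (middle) and 57 (far) mm. The bay block measures about 44, and every block has a different width, so they are 52, 40 and 58, with 46 in the bay. That makes the gap 55 mm and the near spare (52) the right one. I'll grasp it, lift it, and look again just above the gap.

```bash
python3 - <<'E'
from h import *
import json
R=Rz(np.pi/2-0.022)
def st(m):
    o=env.get_obs(); print(m,round(o["t"],2),np.round(o["tcp_pos"],1),"F",np.round(o["wrist_force"],1),"gap",round(o["finger_gap"],1),"gf",np.round(o["grasp_force"],1)); return o
env.move_ptp([502,51.3,200],R); env.move_gripper(50); st("above")
env.movel([502,51.3,104],R,80); st("down")
env.move_gripper(0); st("grip")
env.movel([502,51.3,120],R,40); env.movel([502,51.3,228],R,150); st("lift")
env.movel([528,-127.5,228],R,150); env.movel([528,-127.5,180],R,100); env.hold(.3)
o=st("over"); im=env.camera("wrist")[:,:,::-1]
json.dump({"over":dict(tcp_pos=o["tcp_pos"].tolist(),tcp_rot=o["tcp_rot"].tolist())},open("poses2.json","w"))
cv2.imwrite("pics/over.png",im); cv2.imwrite("pics/over2.png",cv2.resize(im[:,160:480],None,fx=1.5*1,fy=1.5,interpolation=2))
E
```

```text
above 8.57 [502.   51.2 200. ] F [-0.3 -0.   0.4] gap 50.0 gf 0.0
down 9.92 [502.3  51.3 104.4] F [ 0.9 -0.1  0.4] gap 50.1 gf 0.0
grip 10.33 [502.3  51.4 104.2] F [0.3 1.  3. ] gap 13.2 gf 60.9
lift 11.75 [501.3  51.5 227.2] F [ 0.2 -0.3 -4.8] gap 13.1 gf 59.9
over 14.04 [ 528.3 -127.5  180.4] F [ 0.4 -0.9 -4.1] gap 12.9 gf 59.9
```

View pics/over2.png

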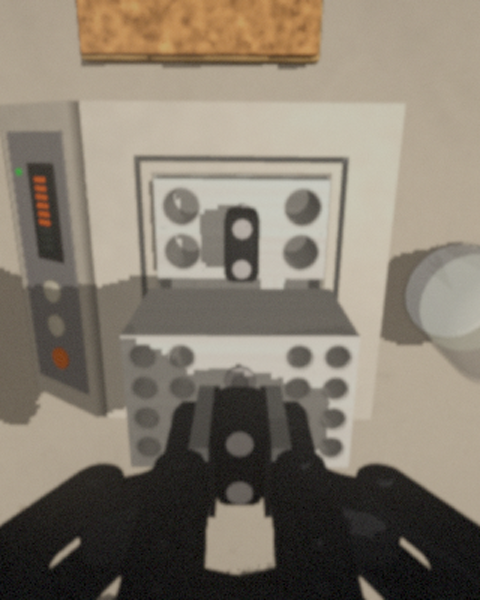

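The held block's left top edge is at crop v≈335 (x 120..357) and its left lower edge is at v≈290. Block a's left top edge is at v≈177 (x 153..330), and the groove corners are at (136,157) and (347,158). Everything looks parallel, so now the offsets.

```bash
python3 - <<'E'
from h import *
import json
o={k:np.array(v) for k,v in json.load(open("poses2.json"))["over"].items()}
def P(L,z): return np.array([ray("wrist",(u/1.5+160,v/1.5),z,o)[:2] for u,v in L]).round(1).tolist()
z=o["tcp_pos"][2]-104.2+20
print("held top",P([(120,335),(357,334)],z+60)); print("held low",P([(148,290),(335,290)],z+2.5))
print("a left",P([(153,177),(330,178)],80)); print("a grip screws",P([(241,229),(241,270)],118))
print("groove",P([(136,157),(347,158)],65)); print("rim",P([(80,101),(405,104)],65))
E
```

```text
held top [[489.5, -101.4], [567.5, -102.8]]
held low [[488.4, -103.2], [571.1, -105.0]]
a left [[491.2, -56.2], [570.3, -58.4]]
a grip screws [[530.1, -73.9], [529.7, -90.1]]
groove [[481.3, -47.8], [580.7, -50.5]]
rim [[458.1, -23.0], [605.9, -27.6]]
```

The held block's left face is at about -103 and block a's right face at -103.5 to -104. I'll shift to y=-129, x=529.3, and go down in small steps watching force.

```bash
cat > ins.py <<'E'
from h import *
R=Rz(np.pi/2-0.022)
def st(m):
    o=env.get_obs(); print(m,round(o["t"],2),np.round(o["tcp_pos"],1),"F",np.round(o["wrist_force"],1),"gf",np.round(o["grasp_force"],1)); return o
def descend(x,y,z0,z1,lim=18,step=4):
    z=z0
    while z>z1:
        z=max(z-step,z1); env.movel([x,y,z],R,40); o=st("d")
        if o["wrist_force"][2]+4.5>lim: return z,o
    return z,o
E
python3 - <<'E'
from ins import *
env.movel([529.3,-129,172],R,60)
descend(529.3,-129,172,104)
E
```

```text
d 14.62 [ 529.1 -128.9  167.7] F [-0.   0.6 -3.3] gf 59.9
d 14.88 [ 529.1 -128.9  163.7] F [-0.9 -0.  -4.7] gf 59.9
d 15.12 [ 529.1 -128.9  159.7] F [ 0.3  0.  -3.5] gf 59.9
d 15.38 [ 529.1 -128.9  155.7] F [ 0.1 -0.1 -4.5] gf 59.9
d 15.62 [ 529.1 -128.9  151.7] F [ 0.7 -0.4 -4.6] gf 59.9
d 15.88 [ 529.1 -128.9  147.7] F [-0.5  0.4 -4.6] gf 59.9
d 16.12 [ 529.1 -129.   143.7] F [ 0.  -0.9 -3.9] gf 59.9
d 16.38 [ 529.1 -128.9  139.7] F [ 0.   0.4 -4.5] gf 59.9
d 16.62 [ 529.1 -128.9  135.7] F [-1.   0.6 -3.5] gf 59.9
d 16.88 [ 529.2 -128.8  131.7] F [-0.5  0.5 -3.7] gf 60.0
d 17.12 [ 529.7 -128.5  128. ] F [ 0.7  2.2 -2.4] gf 60.2
d 17.38 [ 529.9 -128.5  124. ] F [ 1.9  3.8 -1. ] gf 60.4
d 17.62 [ 529.4 -128.6  119.5] F [ 4.   3.3 -5.9] gf 59.8
d 17.88 [ 528.9 -128.6  115.3] F [ 2.4  4.5 -7.5] gf 59.5
d 18.12 [ 528.8 -128.7  111.4] F [ 2.5  3.5 -8.2] gf 59.5
d 18.38 [ 528.8 -128.7  107.6] F [ 2.2  4.1 -7.2] gf 59.5
d 18.62 [ 529.2 -128.8  104.4] F [0.  5.5 0.5] gf 60.6
```

It went down, with a steady force of about 5 N from the plate. I'll seat it, release, retreat and check.

```bash
python3 - <<'E'
from ins import *
z,o=descend(529.2,-128.8,104,101,25,1)
env.move_gripper(40); st("rel")
env.movel([529.2,-128.8,180],R,100)
env.movel([529.2,-60,260],R,150); env.hold(.3); st("up")
im=env.camera("wrist")[:,:,::-1]; cv2.imwrite("pics/fin.png",im)
s=env.camera("side")[:,:,::-1]; a=cv2.resize(im[:,160:480],None,fx=1.4,fy=1.4,interpolation=2)
b=cv2.resize(s[130:310,230:360],None,fx=2.6,fy=2.6,interpolation=2)
c=np.zeros((560,a.shape[1]+b.shape[1],3),np.uint8); c[:a.shape[0],:a.shape[1]]=a; c[:b.shape[0],a.shape[1]:]=b; cv2.imwrite("pics/finc.png",c); print(c.shape)
E
```

```text
d 18.88 [ 529.3 -128.7  104.3] F [-3.2  6.8 11.5] gf 62.2
d 19.12 [ 529.3 -128.7  104.3] F [-5.5  8.9 23. ] gf 64.0
rel 19.5 [ 529.1 -129.7  102.1] F [-0.5 -0.3 -0.2] gf 0.0
up 21.58 [528.9 -60.5 259.6] F [-0.7  0.   0.3] gf 0.0
(560, 786, 3)
```

View pics/finc.png

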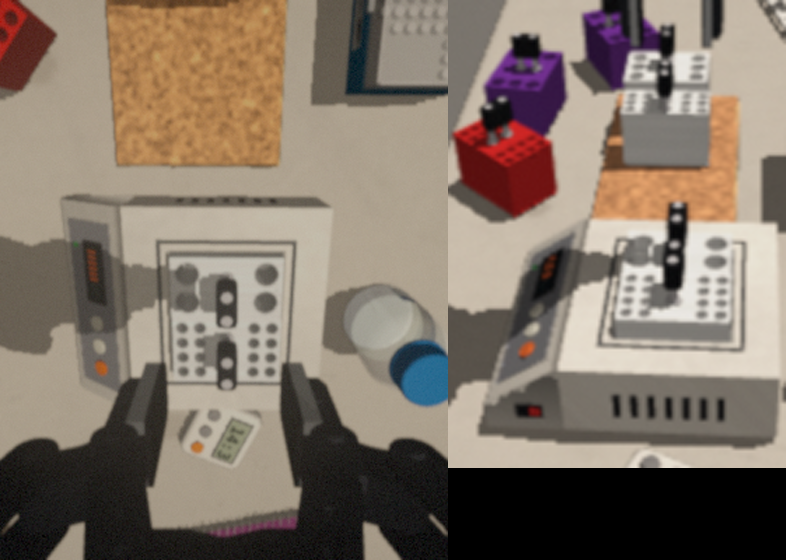

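Both blocks stand side by side with level tops (left panel (225,320), right panel (675,285)). The other two spares are upright on the cork, and the timer and bottle have not moved. The arm stopped firmly at TCP height 104.3, the same as at the pick-up, so the block is on the floor.

```bash
python3 -c "
from cell import env
print(env.job_done())"
```

```text
the job is handed in; nothing more can be done
None
```

Handed in after about 22 s of robot time: the 52 mm spare is pressed down on the bay floor beside the 46 mm block, held against the sprung plate (about 5 N sideways, plate travel not read directly), and the other two spares stand upright on the cork board.

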